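# Re-tension the cam clamp that holds a sherd for drawing

### The job

The red-slipped sherd stands slack in the quick-release clamp. Flip the red cam lever open (all the way down, about level), then with it open turn the adjusting nut by its black handle until the handle lines up with the green flag, and flip the lever fully closed (upright) again so that the sherd is gripped upright. Do not force the nut while the lever is closed, keep the gripper off the fragile sherd, and leave the other things on the table where they are.

Things in the scene. Friction and masses are not known exactly. Their poses are not given: they have to be found in the camera images.
- stand: The fixed clamp: black base 150 x 110 x 16 mm, origin under its centre on the table. x runs along its level skewer (50 mm above the table) from the lever end (-x) to the nut end (+x); z is up. A wood saddle carries the sherd between two brass jaws 70 mm wide, tops 108 mm above the table. The lever moves the -x jaw, the nut the +x jaw.
- front_jaw: The brass jaw on the lever side with its sprung rubber pad (2 N per mm, moved along the skewer by the lever: 4 mm of opening per rad of lever). Origin: as the stand's when the lever is closed.
- lever (a joint): The red cam lever at the clamp's -x end; 0 = closed, upright against the jaw; about 1.5 (its stop) = fully open, level, pointing along the stand's -x. It turns about a level axis (the stand's y) and stays where it is left (friction about 0.15 N m).
- lever_grip (a point): Centre of the lever's red cross-bar: 20 mm diameter, 44 mm long, parallel to the stand's y, 85 mm from the pivot at the lever's end. The arm that joins it to the pivot is 18 mm wide along y. Pinched over its two flat ends (44 mm) from above, it turns between the fingers as the lever swings. 135 mm above the table when closed, 50 to 80 mm when open.
- lever_pivot (a point): The lever's pivot, fixed on the stand at x = -58 mm, y = 0, 50 mm above the table. The grip moves on a circle of 85 mm about it.
- nut (a joint): Adjusting nut at the clamp's +x end, turning about the skewer. Value = handle angle from straight up (positive to the stand's +y) + 1.1 rad. It grows as it tightens: the handle goes from the -y side over the top to the +y side. Range -0.35 to 2.2; stays where left (friction 0.12 N m). Tightening moves nut, flag and jaw 4 mm per rad towards the stand's -x.
- nut_grip (a point): Gripping point on the nut's black handle: a round bar, 18 mm diameter, 44 mm long, parallel to the skewer and 50 mm from its axis like a crank handle. On the bar's centre line, 18 mm from its outer end, 84 mm to the stand's +x at nut value 0. Taken from above with the fingers on its -y and +y sides. Starts on the -y side, 60 to 85 mm above the table.
- nut_axis (a point): Point on the nut's axis (50 mm above the table) in the same cross plane as nut_grip: centre of the circle that nut_grip follows.
- target (a point): Point in the air where nut_grip stands when the handle is in line with the green flag, 50 mm from the nut's axis. The flag is a thin green strip with a 16 x 14 x 10 mm head 69 to 83 mm from the axis, on a white disc behind the nut, 0.1 to 0.8 rad from straight up towards the stand's +y. It moves along the skewer with the nut.
- sherd_mid (a point): Middle of the loose red-slipped sherd, a slab 12 mm thick (stand's x), 74 mm wide, about 88 mm high, standing upright in the saddle trough 62 mm above the table, top about 150 mm above the table. Point 43 mm above its foot. It has a few mm of play along the stand's x.
- wax_mid (a point): Centre of the loose grey wax block, 100 x 60 x 40 mm, lying beside the clamp on its -y side.
- rim_mid (a point): Centre of the loose cream plate rim piece lying flat beside the clamp on its +y side, about 45 x 160 x 14 mm.
- tin: Loose tin of dental probes, 72 mm diameter, 85 mm high (probes to 175 mm), origin under its centre.
- clip_stand: Loose brass spring clip stand with another red sherd, foot 84 mm diameter, 155 mm high, origin under its centre.
- jar: Loose amber jar, 64 mm diameter, 85 mm high, origin under its centre.
- brush: Loose brush lying on the table.
- sherd: The loose sherd itself (see sherd_mid); origin at the centre of its foot.

How it is judged:
By the outcome, as a careful person would: the job done as asked, in the order asked, and still so for the second after the job is handed in, with the robot touching nothing.
It also fails if it takes over 70 s, if anything falls off the work surface, if the arm or the gripper's body presses on something with over 40 N, if the wrist force passes 120 N, or if a joint passes its speed limit or range.

### The arm

A 6-joint arm with a two-finger parallel gripper is mounted at the origin on the work surface. World frame = base frame: x ahead of the robot, y to its left, z up, the work surface at z = 0. Lengths are in m, angles in rad, forces in N, time in s.
With the tool pointing down it reaches from about 0.325 to 0.9 m from the base axis. Payload 6.1 kg.
Tool frame: the origin (TCP) lies at the very end of the fingers, on their centre line; the grasp point (between the pads) lies 19 mm behind it; z points along the fingers, y is the line along which they close (so a half turn about z gives the same grasp; the last joint's range is limited). The gripper opens to 87 mm and grips with 3 to 60 N. Pads are 19 mm wide; open, the fingers measure 117 mm over their backs; the gripper's body (75 mm by 190 mm) begins 51 mm behind the grasp point.
Start: joints at [-1.401, 0.22, 1.526, -0, 1.395, -0.126], TCP at [0.182, -0.598, 0.223] pointing down, gripper open.
Joint ranges: [-2.98, 2.98], [-0.91, 2.08], [0.09, 2.57], [-1.24, 4.39], [0.2, 2.65], [-2.68, 2.68]. Speed limits (rad/s): [2.57, 2.57, 3.01, 3.14, 3.14, 3.14].

### API

Orientations are given as a rotation vector (axis times angle).
In Python, from rig import * gives the robot as it stands. The module is installed in compiled form; this text tells all that it offers.
- The arm moves only by the shell command python3 -m inch 'ROWS' [OPENING] [FORCE]. ROWS is JSON, a list that holds one entry, the list of rows, each a list of 4 numbers: the shift along the tool's x, y, z in units of 400 mm (1.0 is 400 mm), then the turn about the tool's z in units of 120 degrees (1.0 is 120 degrees). A call has exactly 10 rows; each row is the pose to reach, as a shift and turn from the pose commanded when the call began, along the tool's axes at that moment; what a row does not reach only later rows make up. A row lasts 1/10 s, in which the tool goes at most 50 mm and 8.59 degrees, less where a joint would pass 70% of its speed; a pose out of reach is approached as far as the arm can. A call with a number of a shift or a turn outside -1 to 1 is refused whole. A call with a gripper value outside its range is refused whole. OPENING is the finger opening in mm, from 0 to 87, set as the call begins (- or left out, the last holds). The fingers move at their own pace and stop on an object; FORCE is the grip in N (left out, the last holds). Time passes only in rows, so rows that repeat a pose let the fingers close, or fill a call up. It gives the time, the measured TCP pose, the force, the opening and the grip force at its end, in the units of the state.
- observe(): the state, without advancing time (a new reading comes with each control period).
- get_image(name): name is "scene" or "top" or "wrist"; returns a dict with "img" (384x512x3 uint8, red, green, blue), "range_z" (384x512 float32, m along the optical axis (not along the pixel's ray), 0 where there is no reading), "fx", "fy", "cx", "cy" (pixels), "view" (4x4, takes a point from world to camera coordinates). Camera axes: x right, y up, looking along -z (the intrinsics and any distortion apply to the point x, -y, -z); pixel columns grow to the right and rows downward; lengths in m; the calibration is good to about 2 mm. The wrist camera is an equidistant fisheye: a pixel r from the principal point sees the ray r / f radians off the axis. A picture is of the moment at which its call begins.
- job_done(): hands the job in; it is judged then, once.
The state is a dict: "time_s": time; "joint_positions": joint angles; "joint_vel": joint speeds; "joint_efforts": joint torques, N m; "eef_pos": TCP position; "tcp_rot": TCP orientation; "wrist_force": force on the tool from outside, world axes, zero at the start; "ft_torque": the same for the moment, N m; "opening": opening from 0.0 (shut) to 1.0 (fully open); "gripper_force": force on a finger pad.
Only numpy, scipy, OpenCV 4.12 (cv2) and the standard library are available. Lean on these libraries where they do the work, as an engineer would, in place of code of your own. Each camera call takes 0.05 s, during which the arm holds its last target. There are 200 camera calls.

## Working session

There is one attempt and no reset: what is moved stays moved. The work goes in short steps, Python scripts to look and compute and a shell command to move; the robot and the scene stay as the last step left them, time stands still between calls to the robot, and variables do not carry over. Pictures are saved under pics/ and viewed, at most 10 in all, crops included, and the job is handed in when it is done.

```bash
mkdir -p pics
cat > h.py <<'E'
from rig import *
import numpy as np, cv2
from scipy.spatial.transform import Rotation as R
def snap(n,f):
    d=get_image(n); np.savez('pics/'+f+'.npz',**d); cv2.imwrite('pics/'+f+'.png',d['img'][:,:,::-1]); return d
def world(d,u,v,k=1):
    u=int(u);v=int(v); z=np.asarray(d['range_z'])[v-k:v+k+1,u-k:u+k+1]; z=np.median(z[z>0])
    p=np.array([(u-d['cx'])/d['fx']*z,-(v-d['cy'])/d['fy']*z,-z,1]); return (np.linalg.inv(d['view'])@p)[:3]
E
python3 - <<'E'
from h import *
for n in('scene','top'):
    d=snap(n,n+'0')
a=cv2.imread('pics/scene0.png');b=cv2.imread('pics/top0.png')
print(observe())
print(d['view'],d['fx'])
E
```

```text
{'time_s': 0.1, 'joint_positions': array([-1.40112741e+00,  2.21150681e-01,  1.52752684e+00,  1.49221236e-05,
        1.39472124e+00, -1.26119872e-01]), 'joint_vel': array([-0.00149071, -0.00140061, -0.00276606, -0.00086187,  0.00134841,
       -0.00102371]), 'joint_efforts': array([ 1.87299520e-03, -4.95942128e+01, -3.88522267e+01,  7.01153744e-02,
        5.14938310e-02, -6.36354730e-05]), 'eef_pos': array([ 0.1820746 , -0.59728459,  0.2215286 ]), 'tcp_rot': array([-3.10551191e+00, -4.62661822e-01,  3.86799221e-05]), 'wrist_force': array([ 0.24468248,  0.09036354, -0.62710599]), 'ft_torque': array([0.02348432, 0.00391909, 0.02903362]), 'gripper_force': 0.0, 'opening': 1.002020943214999}
[[-0.02875845 -0.99948932 -0.01392997  0.02489385]
 [ 0.99145397 -0.03029573  0.1268905  -0.54899992]
 [-0.12724772 -0.01016175  0.99181891 -1.21736943]
 [ 0.          0.          0.          1.        ]] 410.8541738512626
```

View pics/top0.png

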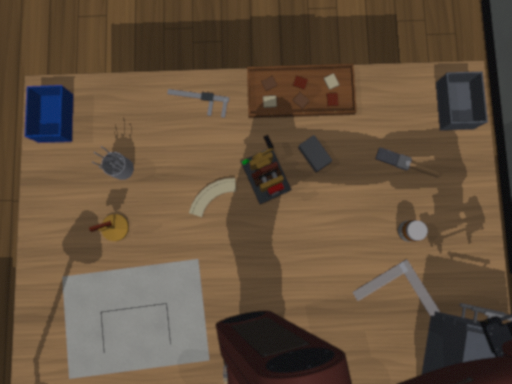

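View pics/scene0.png

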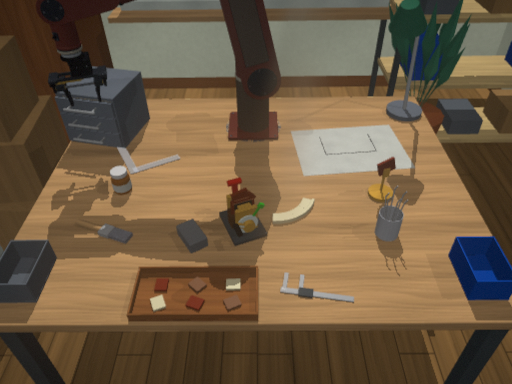

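The top view shows the clamp at about (265,175), with its lever end towards the robot at (272,195) and the nut at (262,150). The green flag is at (245,161) and the black handle at (268,142). Wax block at (315,153), rim at (212,195). I'll enlarge the clamp.

Run:
```python
from h import *
a=cv2.imread('pics/top0.png')[125:215,225:305];b=cv2.imread('pics/scene0.png')[170:250,205:285]
a=cv2.resize(a,(400,450),interpolation=cv2.INTER_CUBIC);b=cv2.resize(b,(400,400),interpolation=cv2.INTER_CUBIC)
b=np.vstack([b,np.zeros((50,400,3),np.uint8)])
cv2.imwrite('pics/crop.png',np.clip(1.6*np.hstack([a,b]).astype(float),0,255).astype(np.uint8))
```

```text
(no output)
```

View pics/crop.png

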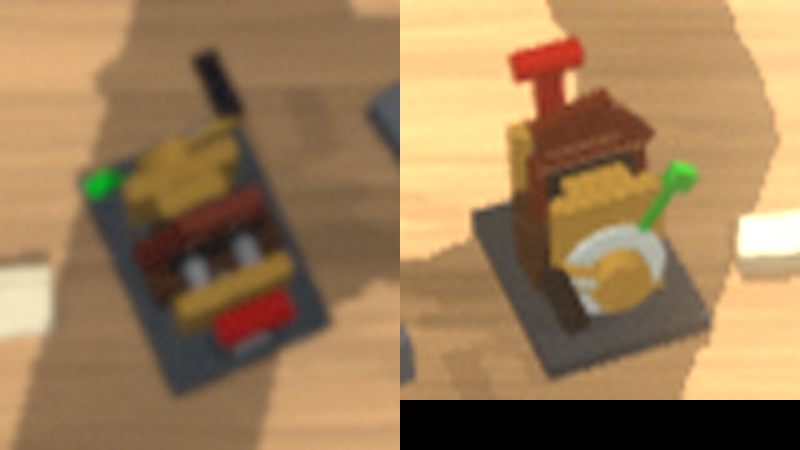

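The crop shows the base corners in the top view at about (241.4,160.6), (261,203.4) and (290.6,189.4). The lever bar is at (276,188.6), the handle at (268.4,142) and the flag head at (245.6,161.8). In the scene view the lever bar is at (234,181.6) and the flag head at (261,205.4).

```bash
cat >> h.py <<'E'
def load(f): return dict(np.load('pics/'+f+'.npz'))
def plane(d,u,v,z):
    i=np.linalg.inv(d['view']); r=i[:3,:3]@np.array([(u-d['cx'])/d['fx'],-(v-d['cy'])/d['fy'],-1]); o=i[:3,3]
    return o+r*(z-o[2])/r[2]
E
python3 - <<'E'
from h import *
np.set_printoptions(precision=4,suppress=True)
t=load('top0');s=load('scene0')
c=[plane(t,*p,.016) for p in((241.4,160.6),(261,203.4),(290.6,189.4))]
print(*c)
print('centre',(c[0]+c[2])/2, 'len',np.linalg.norm(c[0]-c[1]),np.linalg.norm(c[2]-c[1]))
print('yaw',np.arctan2(*(c[0]-c[1])[1::-1]),np.arctan2(*(c[2]-c[1])[1::-1])+np.pi/2)
for n,d,p in(('lever',t,(276,188.6)),('lever s',s,(234.2,181.6)),('flag',t,(245.6,161.8)),('flag s',s,(261,205.4)),('handle',t,(268.4,142)),('handle in',t,(271,146)),('handle s',s,(317,0) if 0 else (238,231))):
    print(n,world(d,*p))
# clusters of coloured points
for n,d in(('t',t),('s',s)):
    im=d['img'].astype(int);r,g,b=im[...,0],im[...,1],im[...,2]
    for nm,m in(('red',(r>110)&(g<45)&(b<45)),('green',(g>110)&(r<70)&(b<90))):
        P=np.array([world(d,u,v,0) for v,u in zip(*np.nonzero(m)) if d['range_z'][v,u]>0 and 140<v<240 and 225<u<300])
        if len(P):print(n,nm,len(P),np.median(P,0),P.min(0),P.max(0))
E
```

```text
[0.6381 0.0445 0.016 ] [ 0.5022 -0.0126  0.016 ] [ 0.5429 -0.1053  0.016 ]
centre [ 0.5905 -0.0304  0.016 ] len 0.14734781072877545 0.10126364250759569
yaw 0.39729966111595216 0.41289683479486117
lever [ 0.5323 -0.0546  0.1453]
lever s [ 0.539  -0.0516  0.1417]
flag [0.6164 0.0302 0.1189]
flag s [0.6228 0.0313 0.117 ]
handle [ 0.6788 -0.0386  0.0823]
handle in [ 0.6662 -0.0471  0.083 ]
handle s [ 0.6962 -0.0363  0.0824]
s red 53 [ 0.5395 -0.0516  0.1428] [ 0.5255 -0.07    0.1367] [ 0.551  -0.033   0.1485]
s green 8 [0.6182 0.0299 0.1183] [ 0.4856  0.0254 -0.0002] [0.6236 0.0351 0.1219]
```

```bash
python3 -m inch '[[[0.03,-0.025,0,0],[0.1,-0.08,0,-0.01],[0.18,-0.15,0,-0.02],[0.26,-0.22,0,-0.03],[0.34,-0.28,0,-0.04],[0.42,-0.35,0,-0.05],[0.5,-0.42,0,-0.05],[0.57,-0.47,0,-0.05],[0.62,-0.51,0,-0.05],[0.62,-0.51,0,-0.05]]]' 70 20
cat >> h.py <<'E'
C=np.array([0.590,-0.030]);YAW=0.40
def st2w(p): c,s=np.cos(YAW),np.sin(YAW); return np.array([C[0]+c*p[0]-s*p[1],C[1]+s*p[0]+c*p[1],p[2]])
def w2st(p): c,s=np.cos(YAW),np.sin(YAW);a,b=p[0]-C[0],p[1]-C[1]; return np.array([c*a+s*b,-s*a+c*b,p[2]])
def go(p): # p: wanted TCP in stand frame -> units in tool axes
    o=observe(); Rm=R.from_rotvec(o['tcp_rot']).as_matrix(); d=Rm.T@(st2w(p)-o['eef_pos'])/.4
    print('st',w2st(o['eef_pos']).round(4),'units',d.round(3),'yaw',np.arctan2(Rm[1,0],Rm[0,0]).round(4),'t',round(o['time_s'],2),'F',o['wrist_force'].round(1),'op',round(o['opening']*87,1),'g',round(o['gripper_force'],1))
E
python3 -c "
from h import *
go([-.13,0,.22])"
```

```text
time_s: 1.1
eef_pos: [0.3614, -0.3269, 0.2223]
tcp_rot: [-3.076, -0.631, -0.001]
wrist_force: [0.5, -0.4, -0.5]
opening: 0.803
gripper_force: 0.0
st [-0.3262 -0.1845  0.2223] units [ 0.493 -0.459  0.007] yaw 0.4046 t 1.1 F [ 0.5 -0.4 -0.5] op 69.9 g 0.0
```

```bash
python3 -m inch '[[[0.03,-0.03,0,0],[0.1,-0.1,0,0],[0.18,-0.17,0,0],[0.26,-0.24,0,0],[0.33,-0.31,0,0],[0.4,-0.37,0,0],[0.45,-0.42,0,0],[0.48,-0.45,0,0],[0.49,-0.46,0,0],[0.49,-0.46,0,0]]]'
python3 -c "
from h import *
d=snap('wrist','w1');snap('scene','s1');snap('top','t1')
go([-.058,0,.18]); i=np.linalg.inv(d['view']);print(i.round(3),d['fx'],d['cx'],d['cy'])
cv2.imwrite('pics/w1b.png',cv2.resize(d['img'][:,:,::-1],(800,600),interpolation=cv2.INTER_CUBIC))"
```

```text
time_s: 2.1
eef_pos: [0.4685, -0.0844, 0.2224]
tcp_rot: [3.078, 0.627, -0.001]
wrist_force: [-0.8, -0.3, 0.5]
opening: 0.8
gripper_force: 0.0
st [-0.1337 -0.0037  0.2225] units [ 0.189 -0.009  0.106] yaw 0.3994 t 2.25 F [-0.2 -0.8 -0.2] op 70.2 g 0.0
[[ 0.39   0.887  0.248  0.536]
 [-0.921  0.376  0.104 -0.056]
 [-0.    -0.269  0.963  0.384]
 [ 0.     0.     0.     1.   ]] 297.3186396354542 257.94385386173536 186.90758585234732
```

View pics/w1b.png

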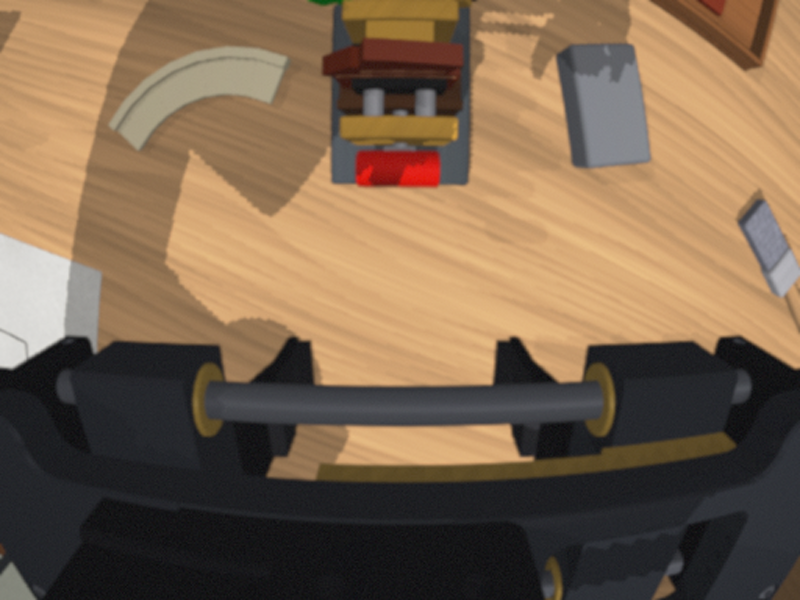

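The wrist view shows the bar spanning (357–439, 169) in the enlarged picture, level and nearly centred between the fingers. The clamp is square to the gripper. I'll compute the bar's position with the fisheye model.

```bash
cat >> h.py <<'E'
def fish(d,mask):
    v,u=np.nonzero(mask&(d['range_z']>0)); z=d['range_z'][v,u]
    a,b=u-d['cx'],v-d['cy']; r=np.hypot(a,b)+1e-9; k=np.tan(r/d['fx'])/r*z
    P=np.stack([a*k,-b*k,-z,np.ones_like(z)]); return (np.linalg.inv(d['view'])@P)[:3].T
def col(d,n):
    im=d['img'].astype(int);r,g,b=im[...,0],im[...,1],im[...,2]
    return {'red':(r>150)&(g<45)&(b<45),'green':(g>100)&(r<80)&(b<90),'black':(r<60)&(g<60)&(b<60)}[n]
E
python3 - <<'E'
from h import *
np.set_printoptions(precision=4,suppress=True)
d=load('w1');P=fish(d,col(d,'red'));S=np.array([w2st(p) for p in P])
print(len(S),np.percentile(S,[2,50,98],axis=0))
im=d['img'];m=np.zeros(im.shape[:2],bool);m[:125,210:302]=1
P=fish(d,m);S=np.array([w2st(p) for p in P])
B=S[(S[:,2]>.01)&(S[:,2]<.02)];print('base',np.percentile(B,[1,99],axis=0))
E
```

```text
816 [[-0.0689 -0.0197  0.1402]
 [-0.0607 -0.0027  0.1433]
 [-0.0549  0.0205  0.1451]]
base [[-0.0733 -0.0546  0.0125]
 [ 0.0709  0.0542  0.0173]]
```

```bash
python3 -m inch '[[[0.04,0,0,0],[0.1,-0.01,0,0],[0.16,-0.01,0.02,0],[0.19,-0.01,0.08,0],[0.19,-0.01,0.14,0],[0.19,-0.01,0.19,0],[0.19,-0.01,0.23,0],[0.19,-0.01,0.25,0],[0.19,-0.01,0.26,0],[0.19,-0.01,0.26,0]]]'
python3 -c "
from h import *
go([-.058,0,.116])"
```

```text
time_s: 3.25
eef_pos: [0.5371, -0.0518, 0.1186]
tcp_rot: [-3.079, -0.624, 0.0]
wrist_force: [-0.5, 0.0, -0.1]
opening: 0.809
gripper_force: 0.0
st [-0.0572  0.0006  0.1186] units [-0.002  0.001  0.006] yaw 0.3998 t 3.25 F [-0.5  0.  -0.1] op 70.4 g 0.0
```

```bash
python3 -m inch '[[[0,0,0.006,0],[0,0,0.006,0],[0,0,0.006,0],[0,0,0.006,0],[0,0,0.006,0],[0,0,0.006,0],[0,0,0.006,0],[0,0,0.006,0],[0,0,0.006,0],[0,0,0.006,0]]]' 30 20
python3 -c "
from h import *
go([-.058,0,.116])
for a in np.arange(.15,1.51,.15): print(a.round(2),(-.085*np.sin(a)/.4).round(3),(.085*(1-np.cos(a))/.4).round(3))"
```

```text
time_s: 4.25
eef_pos: [0.5375, -0.0516, 0.1166]
tcp_rot: [3.078, 0.625, 0.001]
wrist_force: [1.7, -3.7, 3.6]
opening: 0.504
gripper_force: 20.0
st [-0.0567  0.0005  0.1166] units [-0.003  0.001  0.001] yaw 0.4005 t 4.25 F [ 1.7 -3.7  3.6] op 43.8 g 20.0
0.15 -0.032 0.002
0.3 -0.063 0.009
0.45 -0.092 0.021
0.6 -0.12 0.037
0.75 -0.145 0.057
0.9 -0.166 0.08
1.05 -0.184 0.107
1.2 -0.198 0.135
1.35 -0.207 0.166
1.5 -0.212 0.197
```

```bash
python3 -m inch '[[[-0.032,0,0.002,0],[-0.063,0,0.009,0],[-0.092,0,0.021,0],[-0.12,0,0.037,0],[-0.145,0,0.057,0],[-0.166,0,0.08,0],[-0.184,0,0.107,0],[-0.198,0,0.135,0],[-0.207,0,0.166,0],[-0.212,0,0.197,0]]]'
python3 -m inch '[[[0,0,0.003,0],[0,0,0.006,0],[0,0,0.006,0],[0,0,0.006,0],[0,0,0.006,0],[0,0,0.006,0],[0,0,0.006,0],[0,0,0.006,0],[0,0,0.006,0],[0,0,0.006,0]]]'
python3 -c "
from h import *
go([-.143,0,.035]);snap('scene','s2')"
```

```text
time_s: 5.25
eef_pos: [0.4586, -0.0843, 0.0363]
tcp_rot: [-3.079, -0.625, 0.0]
wrist_force: [5.3, 2.4, 9.0]
opening: 0.499
gripper_force: 20.0
time_s: 6.25
eef_pos: [0.4584, -0.0844, 0.0351]
tcp_rot: [-3.078, -0.626, 0.003]
wrist_force: [-3.8, 1.7, 14.8]
opening: 0.504
gripper_force: 20.0
st [-0.1424  0.0011  0.0351] units [-0.002  0.003  0.   ] yaw 0.4012 t 6.25 F [-3.8  1.7 14.8] op 43.8 g 20.0
```

```bash
python3 -m inch '[[[0,0,-0.004,0],[0,0,-0.004,0],[0,0,-0.004,0],[0,0,-0.004,0],[0,0,-0.02,0],[0,0,-0.1,0],[0,0,-0.2,0],[0,0,-0.32,0],[0,0,-0.43,0],[0,0,-0.49,0]]]' 70 20
python3 -c "
from h import *
go([.09,-.044,.24]);d=snap('wrist','w2');t=snap('top','t2');s=snap('scene','s2b')
P=fish(d,col(d,'red'));S=np.array([w2st(p) for p in P]);S=S[(S[:,0]<-.03)&(abs(S[:,1])<.03)]
print(np.percentile(S,[2,50,98],axis=0).round(4))"
```

```text
time_s: 7.3
eef_pos: [0.4605, -0.0848, 0.2358]
tcp_rot: [3.076, 0.624, 0.008]
wrist_force: [1.1, 1.2, -0.4]
opening: 0.801
gripper_force: 0.0
st [-1.406e-01 -1.000e-04  2.358e-01] units [ 0.577  0.11  -0.007] yaw 0.4006 t 7.3 F [ 1.1  1.2 -0.4] op 69.7 g 0.0
[[-0.148  -0.0163  0.0557]
 [-0.1215  0.0004  0.06  ]
 [-0.0712  0.0188  0.0657]]
```

```bash
python3 -m inch '[[[0.03,0,0,0],[0.09,0,0,0],[0.15,0,0,0],[0.21,0,0,0],[0.27,0,0,0],[0.32,0,0,0],[0.35,0,0,0],[0.36,0,0,0],[0.36,0,0,0],[0.36,0,0,0]]]'
python3 -c "
from h import *
go([.09,-.044,.24]);d=snap('wrist','w3')
P=fish(d,col(d,'green'));S=np.array([w2st(p) for p in P])
print(np.percentile(S,[2,50,98],axis=0).round(4))
S=S[S[:,2]>.108]; print(len(S),np.percentile(S,[2,50,98],axis=0).round(4))
cv2.imwrite('pics/w3b.png',cv2.resize(d['img'][:200,130:390,::-1],(780,600),interpolation=cv2.INTER_CUBIC))"
```

```text
time_s: 8.45
eef_pos: [0.591, -0.0284, 0.2304]
tcp_rot: [-3.079, -0.625, 0.002]
wrist_force: [0.1, 0.8, -0.5]
opening: 0.802
gripper_force: 0.0
st [0.0015 0.0011 0.2304] units [ 0.221  0.113 -0.024] yaw 0.4003 t 8.45 F [ 0.1  0.8 -0.5] op 69.8 g 0.0
[[0.0435 0.0198 0.0816]
 [0.048  0.0392 0.1147]
 [0.0529 0.0532 0.1215]]
222 [[0.0437 0.0335 0.1105]
 [0.0485 0.0415 0.1162]
 [0.0531 0.0532 0.1217]]
```

View pics/w3b.png

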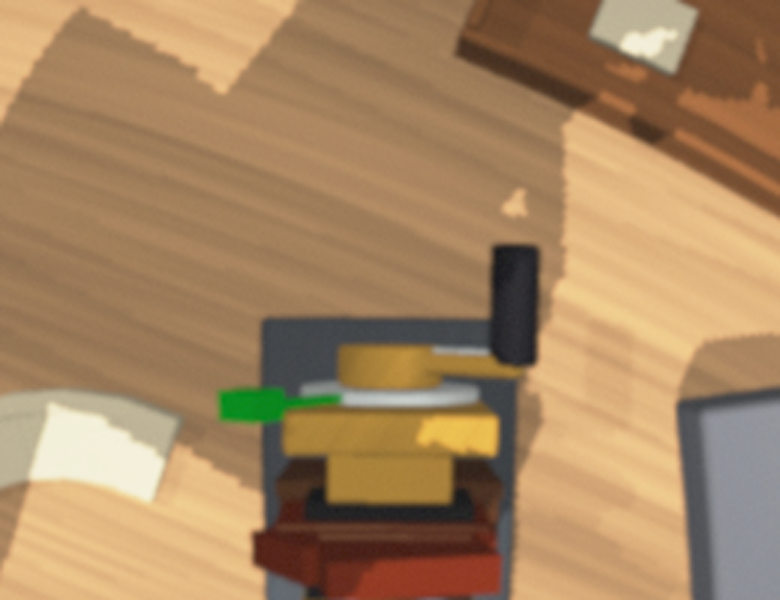

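The wrist view shows the green flag head at crop (250,405) and the black handle at crop (515,245–365). The nut is centred near (390,365), and the sherd still stands between the jaws. Next I'll fit the flag and handle angles.

Run:
```python
from h import *
from scipy.optimize import least_squares
np.set_printoptions(precision=4,suppress=True)
d=load('w3');S=np.array([w2st(p) for p in fish(d,col(d,'green'))]);H=S[(S[:,2]>.108)&(S[:,0]>.042)&(S[:,0]<.055)]
def res(p):
    y,z=H[:,1],H[:,2]-.05; r=y*np.sin(p[0])+z*np.cos(p[0]); t=y*np.cos(p[0])-z*np.sin(p[0])
    q=np.abs(np.stack([r-.076,t]))-np.array([[.007],[.008]]); return q.max(0)
f=least_squares(res,[.6],loss='soft_l1',f_scale=.001);print('wrist fit',f.x,np.abs(f.fun).mean())
m=fish(d,np.pad(np.ones((200,260),bool),((0,184),(130,122)))&col(d,'black'));B=np.array([w2st(p) for p in m])
B=B[(B[:,0]>.06)&(B[:,0]<.115)&(B[:,2]>.05)&(B[:,2]<.11)];print('handle',len(B),np.percentile(B,[2,50,98],axis=0))
# scene: rays to plane stand-x = X
for nm in('scene0','s2b'):
    s=load(nm);im=s['img'].astype(int);g=(im[...,1]-np.maximum(im[...,0],im[...,2])>40);g[:,:230]=0;g[:,290:]=0;g[:170]=0;g[250:]=0
    i=np.linalg.inv(s['view']);n=np.array([np.cos(YAW),np.sin(YAW),0]);o=i[:3,3];X=.053;p0=st2w([X,0,0]);Q=[]
    for v,u in zip(*np.nonzero(g)):
        r=i[:3,:3]@np.array([(u-s['cx'])/s['fx'],-(v-s['cy'])/s['fy'],-1]);Q.append(w2st(o+r*(n@(p0-o))/(n@r)))
    Q=np.array(Q)
    if len(Q):
        rr=np.hypot(Q[:,1],Q[:,2]-.05);h=rr>.064;print(nm,len(Q),'all',np.median(np.arctan2(Q[:,1],Q[:,2]-.05)),'head',Q[h].mean(0),np.arctan2(Q[h][:,1].mean(),Q[h][:,2].mean()-.05))
```

```text
wrist fit [0.6236] 0.0007381036273872949
handle 543 [[ 0.0612 -0.0509  0.0762]
 [ 0.0805 -0.0433  0.081 ]
 [ 0.0996 -0.0364  0.0829]]
scene0 21 all 0.5282706029624925 head [0.053  0.0416 0.1192] 0.5408629525889519
s2b 26 all 0.5201169728288455 head [0.053  0.0394 0.1177] 0.5271299969278643
```

```bash
python3 -m inch '[[[0.05,0.03,0,0],[0.13,0.07,0,0],[0.2,0.1,0,0],[0.22,0.113,0.04,0],[0.22,0.113,0.12,0],[0.22,0.113,0.2,0],[0.22,0.113,0.27,0],[0.22,0.113,0.3,0],[0.22,0.113,0.31,0],[0.22,0.113,0.31,0]]]' 50 20
python3 -c "
from h import *
go([.09,-.044,.0595])"
```

```text
time_s: 9.5
eef_pos: [0.6905, -0.0358, 0.1077]
tcp_rot: [3.079, 0.624, 0.001]
wrist_force: [0.1, -0.0, 1.6]
opening: 0.577
gripper_force: 0.0
st [ 0.0903 -0.0445  0.1077] units [-0.001 -0.001  0.121] yaw 0.4002 t 9.5 F [ 0.1 -0.   1.6] op 50.2 g 0.0
```

```bash
python3 -m inch '[[[0,0,0.03,0],[0,0,0.07,0],[0,0,0.1,0],[0,0,0.115,0],[0,0,0.12,0],[0,0,0.12,0],[0,0,0.12,0],[0,0,0.12,0],[0,0,0.12,0],[0,0,0.12,0]]]'
python3 -m inch '[[[0,0,0,0],[0,0,0,0],[0,0,0,0],[0,0,0,0],[0,0,0,0],[0,0,0,0],[0,0,0,0],[0,0,0,0],[0,0,0,0],[0,0,0,0]]]' 8 20
python3 -c "
from h import *
go([.09,-.044,.0595])
y0,z0=-.0437,.0235; a0=np.arctan2(y0,z0);a1=.60
for a in np.linspace(a0,a1,13)[1:]: print(a.round(2),(-.004*(a-a0)/.4).round(4),(-(.0496*np.sin(a)-y0)/.4).round(3),(-(.0496*np.cos(a)-z0)/.4).round(3))"
```

```text
time_s: 10.5
eef_pos: [0.6906, -0.0355, 0.0594]
tcp_rot: [3.079, 0.625, 0.001]
wrist_force: [0.4, 0.4, 0.7]
opening: 0.574
gripper_force: 0.0
time_s: 11.5
eef_pos: [0.6905, -0.0359, 0.0591]
tcp_rot: [3.078, 0.625, 0.001]
wrist_force: [1.6, -3.7, -0.2]
opening: 0.199
gripper_force: 20.0
st [ 0.0903 -0.0446  0.0591] units [-0.001 -0.002 -0.001] yaw 0.4004 t 11.5 F [ 1.6 -3.7 -0.2] op 17.3 g 20.0
-0.94 -0.0014 -0.009 -0.015
-0.8 -0.0028 -0.02 -0.028
-0.66 -0.0042 -0.033 -0.039
-0.52 -0.0056 -0.048 -0.049
-0.38 -0.007 -0.063 -0.056
-0.24 -0.0084 -0.08 -0.062
-0.1 -0.0098 -0.097 -0.065
0.04 -0.0112 -0.114 -0.065
0.18 -0.0126 -0.132 -0.063
0.32 -0.014 -0.148 -0.059
0.46 -0.0154 -0.164 -0.052
0.6 -0.0168 -0.179 -0.044
```

```bash
python3 -m inch '[[[-0.001,-0.009,-0.015,0],[-0.003,-0.02,-0.028,0],[-0.004,-0.033,-0.039,0],[-0.006,-0.048,-0.049,0],[-0.007,-0.063,-0.056,0],[-0.008,-0.08,-0.062,0],[-0.01,-0.097,-0.065,0],[-0.011,-0.114,-0.065,0],[-0.013,-0.132,-0.063,0],[-0.014,-0.148,-0.059,0]]]'
python3 -m inch '[[[-0.001,-0.016,0.007,0],[-0.002,-0.023,0.011,0],[-0.003,-0.031,0.015,0],[-0.003,-0.031,0.015,0],[-0.003,-0.031,0.015,0],[-0.003,-0.031,0.015,0],[-0.003,-0.031,0.015,0],[-0.003,-0.031,0.015,0],[-0.003,-0.031,0.015,0],[-0.003,-0.031,0.015,0]]]'
python3 -c "
from h import *
go([.083,.028,.077]);d=snap('scene','s3');w=snap('wrist','w4')
a=cv2.resize(d['img'][165:255,200:290,::-1],(600,600),interpolation=cv2.INTER_CUBIC)
cv2.imwrite('pics/s3c.png',np.clip(a*1.4,0,255))"
```

```text
time_s: 12.5
eef_pos: [0.6651, 0.0151, 0.0862]
tcp_rot: [3.075, 0.623, 0.011]
wrist_force: [2.7, -6.6, 6.1]
opening: 0.196
gripper_force: 20.0
time_s: 13.5
eef_pos: [0.6587, 0.0273, 0.0788]
tcp_rot: [3.077, 0.625, 0.009]
wrist_force: [5.0, -2.9, 2.7]
opening: 0.199
gripper_force: 20.0
st [0.0856 0.026  0.0788] units [-0.007 -0.005  0.004] yaw 0.4006 t 13.5 F [ 5.  -2.9  2.7] op 17.3 g 20.0[ WARN:0@1.714] global loadsave.cpp:1063 imwrite_ Unsupported depth image for selected encoder is fallbacked to CV_8U.
```

View pics/s3c.png

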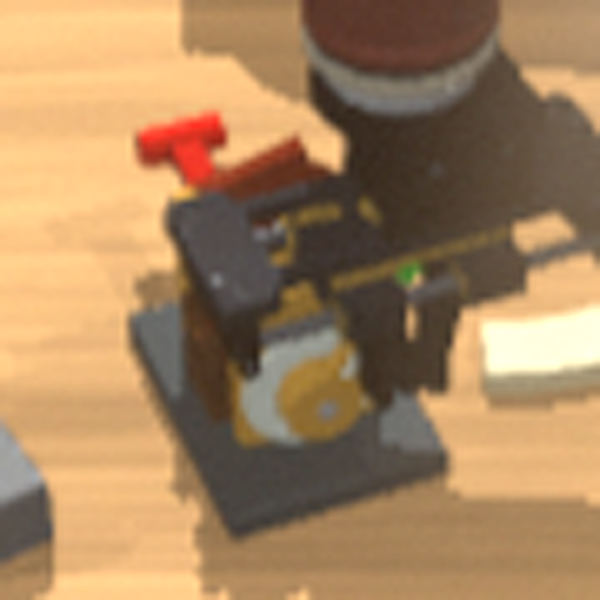

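The scene view shows the gripper on the handle beside the flag (head at crop (408,270)). The lever is still open, at (185,140). I'll release, back off and compare the handle with the flag from the wrist camera.

```bash
python3 -m inch '[[[0,0,0,0],[0,0,0,0],[0,0,0,0],[0,0,0,0],[0,0,-0.08,0],[0,0,-0.18,0],[0,0,-0.28,0],[0,0,-0.36,0],[-0.03,0.02,-0.38,0],[-0.08,0.04,-0.38,0]]]' 50
python3 -m inch '[[[-0.05,0.02,0,0],[-0.09,0.03,0,0],[-0.12,0.03,0,0],[-0.13,0.03,0,0],[-0.13,0.03,0,0],[-0.13,0.03,0,0],[-0.13,0.03,0,0],[-0.13,0.03,0,0],[-0.13,0.03,0,0],[-0.13,0.03,0,0]]]'
cat > ang.py <<'E'
import sys
from h import *
from scipy.optimize import least_squares
d=snap('wrist',sys.argv[1]);go([.083,.028,.25])
S=np.array([w2st(p) for p in fish(d,col(d,'green'))]);H=S[(S[:,2]>.108)&(S[:,0]>.032)&(S[:,0]<.055)]
def res(p):
    y,z=H[:,1],H[:,2]-.05; r=y*np.sin(p[0])+z*np.cos(p[0]); t=y*np.cos(p[0])-z*np.sin(p[0])
    return (np.abs(np.stack([r-.076,t]))-np.array([[.007],[.008]])).max(0)
f=least_squares(res,[.6],loss='soft_l1',f_scale=.001);print('flag',f.x,np.abs(f.fun).mean(),H.mean(0).round(4))
m=np.pad(np.ones((200,260),bool),((0,184),(130,122)))&col(d,'black')
B=np.array([w2st(p) for p in fish(d,m)]);B=B[(B[:,0]>.06)&(B[:,0]<.098)&(B[:,2]>.06)&(B[:,2]<.12)&(abs(B[:,1])<.06)]
g=lambda q:np.hypot(B[:,1]-.05*np.sin(q[0]),B[:,2]-.05-.05*np.cos(q[0]))-.009
f=least_squares(g,[.5],loss='soft_l1',f_scale=.001);print('handle',f.x,np.abs(f.fun).mean(),len(B),np.percentile(B,[2,50,98],axis=0).round(4))
cv2.imwrite('pics/'+sys.argv[1]+'b.png',cv2.resize(d['img'][:200,130:390,::-1],(780,600),interpolation=cv2.INTER_CUBIC))
E
python3 ang.py w5
```

```text
time_s: 14.6
eef_pos: [0.6338, 0.0005, 0.2305]
tcp_rot: [3.077, 0.627, 0.005]
wrist_force: [-0.5, 0.1, -0.2]
opening: 0.573
gripper_force: 0.0
time_s: 15.6
eef_pos: [0.5898, -0.0305, 0.2284]
tcp_rot: [-3.079, -0.625, 0.0]
wrist_force: [-0.5, 0.2, -0.6]
opening: 0.575
gripper_force: 0.0
st [-0.0005 -0.0005  0.2285] units [ 0.209 -0.071 -0.054] yaw 0.4007 t 15.65 F [-0.1  0.1  0.1] op 49.9 g 0.0
flag [0.62384606] 0.0006360081325426066 [0.042  0.0423 0.1164]
handle [0.57526854] 0.0007628536347285473 596 [[0.0604 0.0174 0.0932]
 [0.0761 0.0251 0.0993]
 [0.094  0.0339 0.1016]]
```

View pics/w5b.png

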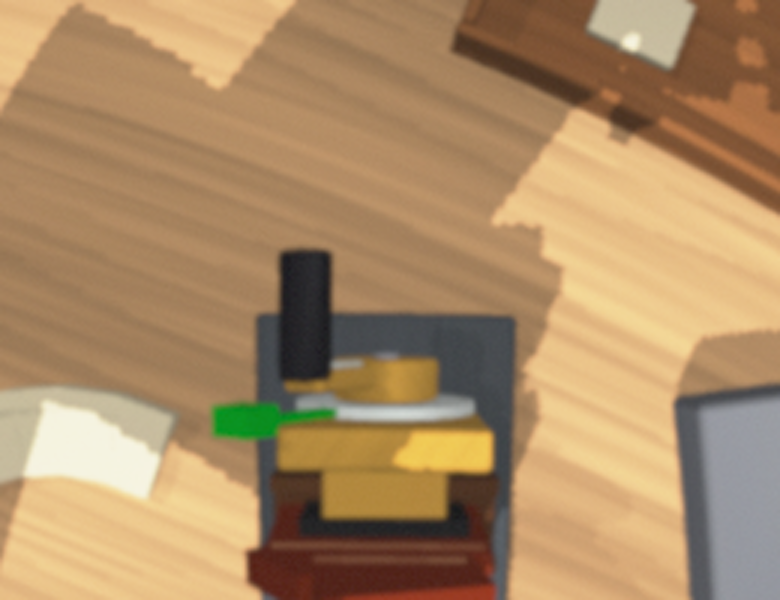

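The wrist view shows the handle at crop (305,250–380) and the flag head at (245,420). The fits give the handle at 0.575 rad and the flag at 0.624 rad, so I'll re-grip and add about 0.05 rad.

```bash
python3 -m inch '[[[0.06,-0.02,0,0],[0.13,-0.05,0,0],[0.19,-0.07,0,0],[0.211,-0.07,0.05,0],[0.211,-0.07,0.14,0],[0.211,-0.07,0.23,0],[0.211,-0.07,0.31,0],[0.211,-0.07,0.36,0],[0.211,-0.07,0.375,0],[0.211,-0.07,0.375,0]]]' 50 20
python3 -c "
from h import *
go([.084,.0272,.078])"
```

```text
time_s: 16.65
eef_pos: [0.6559, 0.028, 0.0776]
tcp_rot: [-3.078, -0.625, 0.003]
wrist_force: [-0.1, -0.2, 0.3]
opening: 0.577
gripper_force: 0.0
st [0.0832 0.0278 0.0776] units [ 0.002  0.001 -0.001] yaw 0.4005 t 16.65 F [-0.1 -0.2  0.3] op 50.2 g 0.0
```

```bash
python3 -m inch '[[[0,0,0,0],[0,0,0,0],[0,0,0,0],[0,0,0,0],[0,0,0,0],[0,-0.002,0.002,0],[0,-0.005,0.003,0],[0,-0.007,0.005,0],[0,-0.008,0.005,0],[0,-0.008,0.005,0]]]' 8 20
python3 -m inch '[[[0,0,0,0],[0,0,0,0],[0,0,0,0],[0,0,0,0],[0,0,0,0],[0,0,0,0],[0,0,-0.05,0],[0,0,-0.15,0],[0,0,-0.25,0],[0,0,-0.35,0]]]' 
python3 -c "
from h import *
go([.084,.0272,.078])"
```

```text
time_s: 17.65
eef_pos: [0.6563, 0.0291, 0.0777]
tcp_rot: [3.076, 0.624, 0.003]
wrist_force: [0.7, -7.0, 4.5]
opening: 0.202
gripper_force: 20.0
time_s: 18.65
eef_pos: [0.6546, 0.0314, 0.2171]
tcp_rot: [-3.078, -0.625, 0.002]
wrist_force: [1.3, -0.4, 0.9]
opening: 0.097
gripper_force: 0.0
st [0.0834 0.0314 0.2171] units [0.002 0.011 0.348] yaw 0.4005 t 18.65 F [ 1.3 -0.4  0.9] op 8.4 g 0.0
```

I left out the opening argument, so the fingers slid off the handle while still closed. I'll check the handle angle again.

```bash
python3 -m inch '[[[-0.04,0.02,-0.03,0],[-0.1,0.04,-0.03,0],[-0.16,0.06,-0.03,0],[-0.2,0.075,-0.03,0],[-0.21,0.08,-0.03,0],[-0.21,0.08,-0.03,0],[-0.21,0.08,-0.03,0],[-0.21,0.08,-0.03,0],[-0.21,0.08,-0.03,0],[-0.21,0.08,-0.03,0]]]' 50
python3 ang.py w6
```

```text
time_s: 19.65
eef_pos: [0.5906, -0.0309, 0.2284]
tcp_rot: [-3.078, -0.626, 0.0]
wrist_force: [0.2, 0.3, 1.2]
opening: 0.575
gripper_force: 0.0
st [ 1.000e-04 -1.100e-03  2.284e-01] units [ 0.207 -0.073 -0.054] yaw 0.401 t 19.7 F [-0.6  0.3  0.7] op 49.8 g 0.0
flag [0.62490962] 0.0006075765658261906 [0.0417 0.0423 0.1165]
handle [0.64626963] 0.0007204502350913463 550 [[0.0609 0.0209 0.0929]
 [0.0766 0.0281 0.0973]
 [0.0943 0.0365 0.0994]]
```

The handle is now within about 0.02 rad of the flag. Next is the lever.

```bash
python3 -m inch '[[[-0.06,0,0,0],[-0.15,0,0,0],[-0.24,0,0,0],[-0.32,0,0,0],[-0.355,0,0.03,0],[-0.355,0,0.1,0],[-0.355,0,0.2,0],[-0.355,0,0.28,0],[-0.355,0,0.3,0],[-0.355,0,0.3,0]]]' 70 20
python3 -c "
from h import *
go([-.1427,0,.0365])"
```

```text
time_s: 20.7
eef_pos: [0.4587, -0.0863, 0.1076]
tcp_rot: [-3.077, -0.625, 0.004]
wrist_force: [-0.4, 0.3, 0.2]
opening: 0.805
gripper_force: 0.0
st [-0.1428 -0.0007  0.1076] units [ 0.001 -0.001  0.178] yaw 0.4005 t 20.7 F [-0.4  0.3  0.2] op 70.0 g 0.0
```

```bash
python3 -m inch '[[[0,0,0.06,0],[0,0,0.12,0],[0,0,0.165,0],[0,0,0.178,0],[0,0,0.178,0],[0,0,0.178,0],[0,0,0.178,0],[0,0,0.178,0],[0,0,0.178,0],[0,0,0.178,0]]]' 70 25
python3 -m inch '[[[0,0,0,0],[0,0,0,0],[0,0,0,0],[0,0,0,0],[0,0,0,0],[0,0,0,0],[0,0,0,0],[0,0,0,0],[0,0,0,0],[0,0,0,0]]]' 30 25
python3 -c "
from h import *
go([-.1427,0,.0365])
for a in np.arange(1.365,-.1,-.15): print(a.round(2),((.0849-.085*np.sin(a))/.4).round(3),(-(.085*np.cos(a)-.0047)/.4).round(3))"
```

```text
time_s: 21.7
eef_pos: [0.4598, -0.0867, 0.0376]
tcp_rot: [3.079, 0.625, 0.001]
wrist_force: [-0.4, -0.7, 0.2]
opening: 0.806
gripper_force: 0.0
time_s: 22.7
eef_pos: [0.4585, -0.0845, 0.037]
tcp_rot: [-3.075, -0.623, 0.003]
wrist_force: [-2.7, 7.9, 4.5]
opening: 0.5
gripper_force: 25.0
st [-0.1424  0.001   0.037 ] units [-0.001  0.002  0.001] yaw 0.3996 t 22.7 F [-2.7  7.9  4.5] op 43.5 g 25.0
1.36 0.004 -0.032
1.22 0.013 -0.062
1.07 0.026 -0.091
0.92 0.044 -0.118
0.77 0.065 -0.142
0.62 0.09 -0.162
0.47 0.117 -0.178
0.32 0.146 -0.19
0.17 0.177 -0.198
0.02 0.209 -0.201
```

```bash
python3 -m inch '[[[0.004,0,-0.032,0],[0.013,0,-0.062,0],[0.026,0,-0.091,0],[0.044,0,-0.118,0],[0.065,0,-0.142,0],[0.09,0,-0.162,0],[0.117,0,-0.178,0],[0.146,0,-0.19,0],[0.177,0,-0.198,0],[0.209,0,-0.201,0]]]'
python3 -m inch '[[[0.004,0,0,0],[0.008,0,0,0],[0.012,0,0,0],[0.016,0,0,0],[0.016,0,0,0],[0.016,0,0,0],[0.016,0,0,0],[0.016,0,0,0],[0.016,0,0,0],[0.016,0,0,0]]]'
python3 -c "
from h import *
go([-.058,0,.116])"
```

```text
time_s: 23.7
eef_pos: [0.5349, -0.0529, 0.1178]
tcp_rot: [-3.076, -0.625, 0.007]
wrist_force: [-8.7, 3.8, 2.2]
opening: 0.503
gripper_force: 25.0
time_s: 24.7
eef_pos: [0.5411, -0.0503, 0.1179]
tcp_rot: [-3.076, -0.625, 0.005]
wrist_force: [-6.5, 5.8, 3.8]
opening: 0.503
gripper_force: 25.0
st [-0.0529  0.0003  0.1179] units [-0.013  0.001  0.005] yaw 0.4008 t 24.7 F [-6.5  5.8  3.8] op 43.8 g 25.0
```

```bash
python3 -m inch '[[[0,0,0,0],[0,0,0,0],[0,0,0,0],[0,0,0,0],[0,0,-0.04,0],[0,0,-0.12,0],[0,0,-0.2,0],[-0.04,0,-0.26,0],[-0.1,0,-0.27,0],[-0.17,0,-0.27,0]]]' 70
python3 - <<'E'
from h import *
go([-.058,0,.116]);d=snap('wrist','w7')
S=np.array([w2st(p) for p in fish(d,col(d,'red'))]);S=S[S[:,2]>.1]
print(len(S),np.percentile(S,[2,50,98],axis=0).round(4))
w=load('w1');T=np.array([w2st(p) for p in fish(w,col(w,'red'))]);T=T[T[:,2]>.1];print(np.percentile(T,[2,50,98],axis=0).round(4))
E
```

```text
time_s: 25.7
eef_pos: [0.4805, -0.0787, 0.2276]
tcp_rot: [3.077, 0.626, 0.005]
wrist_force: [-0.2, 0.1, 0.2]
opening: 0.804
gripper_force: 0.0
st [-0.1198 -0.0022  0.2276] units [ 0.154 -0.006  0.279] yaw 0.4012 t 25.7 F [-0.2  0.1  0.2] op 69.9 g 0.0
890 [[-0.0665 -0.0198  0.1399]
 [-0.0582 -0.0016  0.1431]
 [-0.0513  0.0206  0.1451]]
[[-0.0689 -0.0197  0.1402]
 [-0.0607 -0.0027  0.1433]
 [-0.0549  0.0205  0.1451]]
```

```bash
python3 -m inch '[[[0.04,0,0,0],[0.1,0,0,0],[0.17,0,0,0],[0.23,-0.004,0,0],[0.28,-0.004,0,0],[0.3,-0.004,0,0],[0.3,-0.004,0,0],[0.3,-0.004,0,0],[0.3,-0.004,0,0],[0.3,-0.004,0,0]]]'
python3 ang.py w8
python3 -m inch '[[[-0.04,0,-0.05,0],[-0.12,0,-0.1,0],[-0.22,0,-0.15,0],[-0.32,0.02,-0.2,0],[-0.42,0.1,-0.2,0],[-0.5,0.2,-0.2,0],[-0.57,0.3,-0.2,0],[-0.6,0.4,-0.2,0],[-0.6,0.46,-0.2,0],[-0.6,0.46,-0.2,0]]]'
python3 - <<'E'
from h import *
d=snap('scene','s9');t=snap('top','t9')
a=cv2.resize(d['img'][165:255,205:280,::-1],(400,480),interpolation=cv2.INTER_CUBIC);b=cv2.resize(t['img'][125:215,225:300,::-1],(400,480),interpolation=cv2.INTER_CUBIC)
cv2.imwrite('pics/fin.png',np.clip(np.hstack([a,b])*1.4,0,255).astype(np.uint8))
E
```

```text
time_s: 26.75
eef_pos: [0.5892, -0.0302, 0.2259]
tcp_rot: [3.079, 0.624, 0.0]
wrist_force: [-0.1, -0.6, -0.0]
opening: 0.805
gripper_force: 0.0
st [-7.00e-04  1.00e-04  2.26e-01] units [ 0.209 -0.07  -0.06 ] yaw 0.3999 t 26.8 F [ 0.9  0.6 -0.3] op 70.0 g 0.0
flag [0.62278511] 0.00061883051854098 [0.0417 0.0426 0.1165]
handle [0.6456214] 0.0007137856363165113 570 [[0.0607 0.0207 0.0926]
 [0.0758 0.0279 0.0973]
 [0.0942 0.0363 0.0994]]
time_s: 27.8
eef_pos: [0.44, -0.2957, 0.3054]
tcp_rot: [3.08, 0.619, -0.0]
wrist_force: [0.2, 0.6, -0.3]
opening: 0.806
gripper_force: 0.0
```

View pics/fin.png

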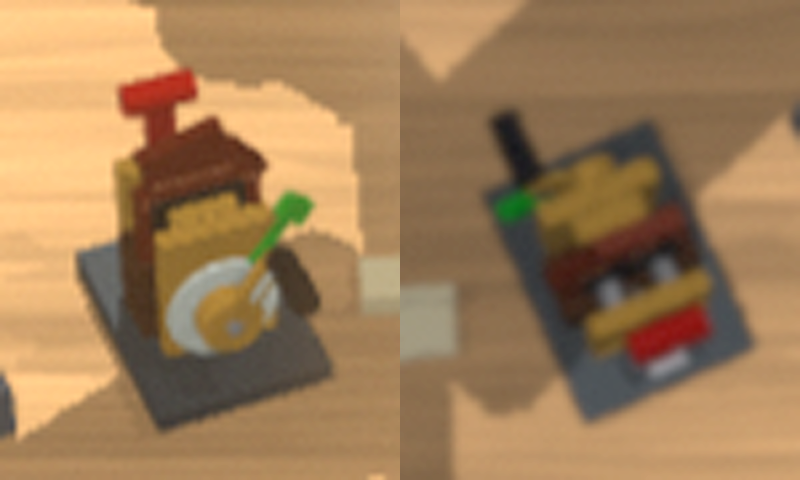

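The final picture shows the lever upright (bar at (157,90)), the nut's crank arm in line with the green strip (around (255,260)), and the sherd upright between the jaws. The gripper is clear of everything.

```bash
python3 -c "
from rig import *
print(job_done())"
```

```text
the job is handed in; nothing more can be done
None
```

The job is handed in, no verdict shown: the lever was opened, the nut handle turned to within about 0.02 rad of the green flag, and the lever closed upright with the sherd standing between the jaws; its grip was judged by eye only, and once the closed fingers slid up off the handle because I forgot to open them.

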